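Index the work stand round to the green station

TASK

Swing the work stand's arm, with the white box lying in its cradle, round to the green-topped station and lock it there: pull the yellow plunger knob up and twist it so that it stays out by itself, let go of it, swing the arm by its red handle, then twist the knob back so that the plunger drops fully home in the hole for that position. One of the two orange jars stands in the arm's way on that side: stand it upright on the round grey mat with the black rim. Leave the other jar, the yellow cup and the screwdriver where they are.

Things in the scene. Friction and masses are not known exactly. Their poses are not given: they have to be found in the camera images.
- fixture: Fixed work stand, dark steel foot 150 x 110 mm. Origin on the table under the arm's pivot, z up; -x is the way the arm points at the start, +x goes from pivot to plunger. Silver index disc 148 mm across, top at 50 mm, three dark holes at 58 mm radius. Dark bracket over the disc's edge (x 40 to 95, y -25 to 25 mm, top 64 mm) with a slotted brass collar, top at 80 mm.
- swing (a joint): Angle of disc and arm about the pivot, rad: 0 at the start, + anticlockwise from above, stops at +-1.3. Holes at 0, +1.134 (arm towards the fixture's -x,-y) and -1.134 (towards -x,+y); at the outer two it points at a station. Plunger home: locked within 0.03 of a hole. Unlocked, the handle swings with about 3 N and the arm stays where left.
- plunger (a joint): Plunger lift, m: 0 home (pin 10 mm in the hole), 0.014 resting on the collar (held out, pin 4 mm clear of the disc), 0.020 upper stop. A spring pushes it down with 7 N at home, 11 N at the top. Untwisted over plain disc, the pin rests on it at about 0.010 and drops in when a hole comes under it.
- knob (a joint): Twist of the plunger knob, rad: 0 in line with the slot, + anticlockwise from above, stops at 0 and 1.3. A cross-bar under the knob sits in the collar's slot at 0: it twists only after a lift of 14 mm or more. Twisted 0.5 or more (normally 1.2) it rests on the collar and stays out; turned back below about 0.1 it falls into the slot.
- knob_grip (a point): Centre of the yellow knob, an upright bar 62 long, 14 thick, 24 mm high, on the plunger's axis 58 mm from the pivot on the fixture's +x side; 117 mm above the table when home. Site z up, y along the bar, x across; at twist 0 its axes match the fixture's. It turns and lifts with the knob. Below the bar is a 10 mm shaft.
- swing_handle (a point): on the axis of the red upright round handle on the arm, 24 mm across, spanning 75 to 120 mm above the table; this point is 105 mm above the table and 50 mm from the pivot towards the cradle. Site z up, -x out along the arm.
- cradle (a point): centre of the inner floor of the blue cradle on the arm, 43 mm above the table and 145 mm from the pivot; cradle 104 mm along the arm, 76 mm across, underside at 40 mm, walls 3 mm thick with the rim at 60 mm.
- hub: white plastic box, 90 mm along the arm, 62 mm across, 32 mm high, lying loose in the cradle, its top 75 mm above the table. Origin at the centre of its underside. About 0.15 kg.
- jar_left: closed orange jar with white label and black lid, 50 mm across (lid 47 mm, from 95 mm up), 120 mm high, about 0.18 kg, standing in the arm's sweep on the fixture's +y side. Origin at the centre of its underside.
- jar_right: the same kind of orange jar, standing in the arm's sweep on the fixture's -y side. Origin at the centre of its underside.
- mat: round grey mat with a black rim, fixed, 96 mm across, 3 mm thick; beside the fixture, about 165 mm from the pivot, clear of the arm's sweep. Origin at the centre of its underside.
- green_station: fixed bench instrument with a round green head, 80 mm across and 130 mm high, 250 mm from the pivot: the arm must end pointing at it. Origin at the centre of its underside.
- red_station: the same kind of instrument with a red head, on the other side. Origin at the centre of its underside.
- cup: loose yellow cup, 64 mm across, 85 mm high, standing on the other side of the fixture from the mat. Origin at the centre of its underside.
- driver: loose red-handled screwdriver, 180 mm long, lying beyond the fixture, blade towards it. Origin under its middle.
Mind the look-alikes: they are no part of the job. What is shaped like the jar_right but pink, purple or turquoise is not meant.

How it is judged:
On the way, in this order (a step that is already met when the one before it is completed fails the run):
1. the plunger, pulled and twisted, stays out by itself with the stand let go and the arm still at its starting hole (value of joint plunger above 0.0115 m and value of joint knob above 0.4 rad and value of joint swing between -0.08 and 0.08 rad and contact force between the fingers and fixture below 0.3 N), for 0.2 s.
2. the arm has swung to the hole that points at the green station (((y of green_station in the frame of fixture below 0 m and value of joint swing between 1.074 and 1.194 rad) or (y of green_station in the frame of fixture above 0 m and value of joint swing between -1.194 and -1.074 rad))), for 0.1 s.
At the end, for the whole second after the job is handed in: Swing within 0.06 rad of the hole facing the green station; plunger within 3 mm of home, knob under 0.2 rad; box flat in the cradle (12 mm); that side's jar upright on the mat (30 mm from centre), the other upright within 30 mm of its start; all at rest (((y of green_station in the frame of fixture below 0 m and value of joint swing between 1.074 and 1.194 rad and horizontal distance between jar_right and mat below 0.03 m and height (world z) of jar_right below 0.008 m and distance of jar_left from where it was at the start of the episode below 0.03 m) or (y of green_station in the frame of fixture above 0 m and value of joint swing between -1.194 and -1.074 rad and horizontal distance between jar_left and mat below 0.03 m and height (world z) of jar_left below 0.008 m and distance of jar_right from where it was at the start of the episode below 0.03 m)) and value of joint plunger below 0.003 m and value of joint knob below 0.2 rad and distance between hub and cradle below 0.012 m and angle between each of hub, jar_left, jar_right's own z axis and vertical below 0.1 rad and linear speed of each of jar_left, jar_right, hub below 0.02 m/s); the robot touches nothing.
It fails at once if a jar is tipped over (angle between any of jar_left, jar_right's own z axis and vertical above 0.6 rad).
It fails at once if the cup or the screwdriver is disturbed (moved by more than 30 mm) (distance of any of cup, driver from where it was at the start of the episode above 0.03 m).
It fails at once if the white box comes out of the cradle (distance between hub and cradle above 0.04 m).
It also fails if it takes over 72 s, if anything falls off the work surface, if the arm or the gripper's body presses on something with over 40 N, if the wrist force passes 120 N, or if a joint passes its speed limit or range.

ROBOT

A 7-joint arm with a two-finger parallel gripper is mounted at the origin on the work surface. World frame = base frame: x ahead of the robot, y to its left, z up, the work surface at z = 0. Lengths are in m, angles in rad, forces in N, time in s.
With the tool pointing down it reaches from about 0.35 to 0.9 m from the base axis. Payload 8.1 kg.
Tool frame: the origin (TCP) lies where the fingers leave the gripper's body, on its centre line; the fingertips stand 66 mm ahead of it and the grasp point (between the pads) lies 47 mm ahead of it (arm.tip_reach is the distance from the TCP to the fingertips, in m); z points along the fingers, y is the direction in which the jaws open and shut (so a half turn about z gives the same grasp; the last joint's range is limited). The gripper opens to 92 mm and grips with 3 to 60 N. Pads are 19 mm wide; open, the fingers measure 130 mm over their backs; the gripper's body (75 mm by 190 mm) begins 47 mm behind the grasp point.
Start: joints at [-1.239, 0.434, 0.025, 1.573, -0.012, 1.134, -0.075], TCP at [0.263, 0.567, 0.292] pointing down, gripper open.
Joint ranges: [-2.62, 2.62], [-0.44, 2.09], [-1.27, 1.32], [0.08, 2.57], [-1.32, 4.46], [0.12, 2], [-2.74, 2.74]. Speed limits (rad/s): [2.22, 2.22, 3.01, 3.01, 3.14, 3.14, 3.14].

INTERFACE

Orientations are given as a rotation vector (axis times angle).
In Python, from cell import arm gives the robot as it stands.
- The arm moves only by the tool carry_out, never from a script. Its argument "plan" is a list of rows, each a list of 5 numbers: the shift along the world's x, y, z in cm, then the turn about the world's z in rad, then the finger opening in cm, from 0 to 9.18. In form: [[tx, ty, tz, spin, fingers], ...]. A call has 1 to 20 rows; each row is the pose to reach, as a shift and turn from the pose measured when the call began; what a row does not reach only later rows make up. A row lasts 1/10 s, in which the tool goes at most 50 mm and 8.59 degrees, less where a joint would pass 70% of its speed; a pose out of reach is approached as far as the arm can. A call with a gripper value outside its range is refused whole. The fingers move at their own pace and stop on an object; "squeeze" is the grip in N (left out, the last holds). Time passes only in rows, so rows that repeat a pose let the fingers close. It gives the time, the measured TCP pose, the force and the opening at its end, in the units of the state.
- arm.observe(): the state, without advancing time (a new reading comes with each control period).
- arm.get_image(name): name is "scene" or "top" or "wrist"; returns (picture, depth): 420x560x3 uint8, red, green, blue; 420x560 float32, m along the optical axis (not along the pixel's ray), 0 where there is no reading.
- arm.get_calibration(name): a dict with "intrinsics" (3x3 intrinsics, pixels), "rvec" (rotation vector, rad) and "tvec" (3), from world to camera coordinates, as OpenCV has them; the wrist camera has in their place "tool_from_camera" (4x4, takes a point from camera to tool coordinates, whose origin is the TCP and whose axes are the flange's). Camera axes: x right, y down, z forward; pixel columns grow to the right and rows downward; lengths in m; the calibration is good to about 2 mm. A picture is of the moment at which its call begins: read the wrist's pose just before it. get_calibration takes no time and is no camera call.
- arm.sign_off(): hands the job in, once; it reports no verdict.
The state is a dict: "clock": time; "joints": joint angles; "dq": joint speeds; "joint_efforts": joint torques, N m; "position": TCP position; "ee_rot": TCP orientation; "force": force on the tool from outside, world axes, zero at the start; "ft_torque": the same for the moment, N m; "width": opening from 0.0 (shut) to 1.0 (fully open).
Only numpy, scipy, OpenCV 4.12 (cv2) and the standard library are available. Lean on these libraries where they do the work, as an engineer would, in place of code of your own. Each camera call takes 0.05 s, during which the arm holds its last target. There are 200 camera calls.

## Working session

There is one attempt and no reset: what is moved stays moved. The work goes in short steps, Python scripts to look and compute and a tool call to move; the robot and the scene stay as the last step left them, time stands still between calls to the robot, and variables do not carry over. Pictures are saved under pics/ and viewed, about 8 in all and at most 12, crops included, and the job is handed in when it is done.

Besides the shell and the picture viewer there is one more tool, called by a JSON object that holds its "name" and its "arguments". carry_out: Moves the arm, as the interface text tells. Its arguments: {"type":"object","properties":{"plan":{"type":"array"},"squeeze":{"type":"number"}},"required":["plan"]}

```bash
mkdir -p pics; cat > h.py <<'E'
import numpy as np, cv2
from cell import arm
from scipy.spatial.transform import Rotation as R
def snap(name,fn=None):
    s=arm.observe(); im,d=arm.get_image(name); c=arm.get_calibration(name)
    K=np.array(c["intrinsics"])
    if name=="wrist":
        T=np.eye(4);T[:3,:3]=R.from_rotvec(s["ee_rot"]).as_matrix();T[:3,3]=s["position"]
        M=T@np.array(c["tool_from_camera"])
    else:
        M=np.eye(4);r=cv2.Rodrigues(np.array(c["rvec"],float))[0];M[:3,:3]=r.T;M[:3,3]=-r.T@np.array(c["tvec"]).ravel()
    if fn: cv2.imwrite("pics/"+fn,im[:,:,::-1])
    return im,d,K,M
def ray(K,M,u,v,z):
    w=M[:3,:3]@np.linalg.inv(K)@np.array([u,v,1.]); o=M[:3,3]
    return o+w*(z-o[2])/w[2]
def cloud(d,K,M):
    v,u=np.indices(d.shape); p=np.stack([(u-K[0,2])/K[0,0]*d,(v-K[1,2])/K[1,1]*d,d],-1)
    return p@M[:3,:3].T+M[:3,3]
E
python3 - <<'E'
from h import *
a=snap("top","t0.png");b=snap("scene","s0.png")
print(a[3],b[3]);print(arm.observe()); print(arm.tip_reach)
cv2.imwrite("pics/both0.png",np.vstack([a[0],b[0]])[:,:,::-1]) 
np.savez("t0.npz",im=a[0],d=a[1],K=a[2],M=a[3])
np.savez("s0.npz",im=b[0],d=b[1],K=b[2],M=b[3])
E
```

```text
[[-0.01553768 -0.9881009   0.15302025  0.35999297]
 [-0.99986009  0.01630248  0.0037445  -0.02828552]
 [-0.00619455 -0.15294066 -0.98821596  1.05992042]
 [ 0.          0.          0.          1.        ]] [[ 0.60634244  0.630496   -0.48458605  1.00155948]
 [ 0.79519651 -0.47816656  0.37285285 -0.38832916]
 [ 0.00336938 -0.61141765 -0.7913009   0.88943059]
 [ 0.          0.          0.          1.        ]]
{'clock': 0.1, 'joints': array([-1.23859498,  0.43516689,  0.02498384,  1.57399004, -0.01163476,
        1.13402922, -0.07510969]), 'dq': array([-0.00108764, -0.002797  , -0.00026695, -0.00241326, -0.00020389,
       -0.00215478,  0.00022575]), 'joint_efforts': array([ 2.95426202e-03, -6.69134617e+01,  9.87583436e-01, -3.15141964e+01,
       -6.06222823e-02,  3.74938350e-02,  2.79754749e-05]), 'position': array([0.26315055, 0.56649437, 0.29152128]), 'ee_rot': array([-6.77729628e-01, -3.06740380e+00,  2.25078558e-03]), 'force': array([-0.15582907,  0.90332416, -0.14543134]), 'ft_torque': array([-0.01545012, -0.00032964, -0.02016193]), 'width': 0.9972956496723359}
0.0655
```

View pics/t0.png

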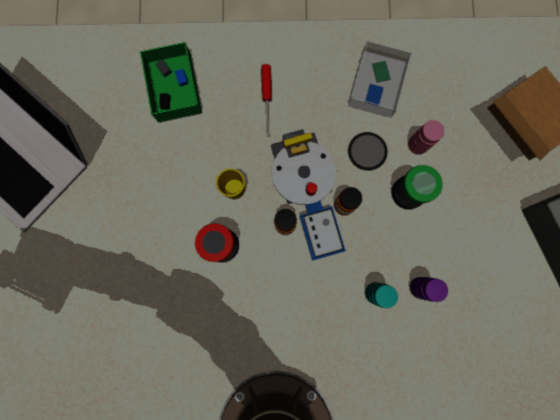

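View pics/s0.png

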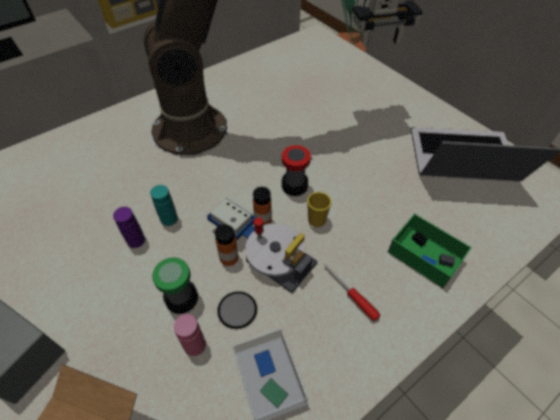

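Top view: pivot at ~(304,172), yellow knob (298,141), red handle (312,188), box (323,232), mat (368,151), green station (423,183), red station (214,242). Orange jars with black lids are at (348,200) on the right and (286,221) on the left. Look-alikes: pink (430,133), turquoise (383,295), purple (432,288). Green is on the fixture's -y side, so jar_right at (348,200) is the one to move and swing goes to +1.134.

```bash
cat > m.py <<'E'
from h import *
f=np.load("t0.npz");im,d,K,M=f["im"],f["d"],f["K"],f["M"]
P=cloud(d,K,M); hsv=cv2.cvtColor(im,cv2.COLOR_RGB2HSV)
def reg(u,v,r):
    m=np.zeros(d.shape,bool);m[v-r:v+r,u-r:u+r]=1;return m
def rep(n,m,zt):
    v,u=np.nonzero(m); c=ray(K,M,u.mean(),v.mean(),zt)
    (cx,cy),rr=cv2.minEnclosingCircle(np.stack([u,v],1).astype(np.float32))
    print(n,m.sum(),"ray",c.round(4),"circ",ray(K,M,cx,cy,zt).round(4),"cloud med",np.median(P[m],0).round(4)); return u,v
Z=P[:,:,2]
H,S,V=[hsv[:,:,i].astype(int) for i in range(3)]
u,v=rep("knob",reg(298,141,20)&(H>22)&(H<35)&(S>150)&(Z>.118),.129)
pts=np.array([ray(K,M,a,b,.129)[:2] for a,b in zip(u,v)]); w=np.linalg.svd(pts-pts.mean(0))[2][0]; print("bar dir",w,np.ptp((pts-pts.mean(0))@w))
rep("handle",reg(312,188,14)&((H<8)|(H>172))&(S>150)&(Z>.11),.12)
rep("jarR",reg(348,198,20)&(Z>.112)&(Z<.13)&(V<80),.12)
rep("jarL",reg(286,218,20)&(Z>.112)&(Z<.13)&(V<80),.12)
rep("green",reg(423,183,30)&(Z>.122),.13)
rep("red",reg(214,242,30)&(Z>.122),.13)
rep("mat",reg(368,151,26)&(V<110)&(Z<.02),.003)
rep("cup",reg(231,184,20)&(Z>.07),.085)
u,v=rep("disc",reg(304,172,36)&(Z>.044)&(Z<.054)&(S<40)&(V>100),.05)
rep("hub",reg(323,232,30)&(Z>.07)&(Z<.08)&(V>120),.075)
rep("pink",reg(430,133,20)&(Z>.1),.12)
c=im[100:270,200:460]; cv2.imwrite("pics/c0.png",cv2.resize(c,None,fx=3,fy=3,interpolation=cv2.INTER_CUBIC)[:,:,::-1])
E
python3 m.py
```

```text
knob 178 ray [ 0.627  -0.0575  0.129 ] circ [ 0.6268 -0.0578  0.129 ] cloud med [ 0.6271 -0.0569  0.1283]
bar dir [ 0.27650299 -0.96101306] 0.0600578965565684
handle 93 ray [ 0.5221 -0.0846  0.12  ] circ [ 0.522  -0.0842  0.12  ] cloud med [ 0.5223 -0.0845  0.119 ]
jarR 385 ray [ 0.5    -0.1665  0.12  ] circ [ 0.4995 -0.1662  0.12  ] cloud med [ 0.4998 -0.1665  0.1195]
jarL 386 ray [ 0.4564 -0.0276  0.12  ] circ [ 0.4564 -0.0274  0.12  ] cloud med [ 0.4559 -0.0282  0.1195]
green 1149 ray [ 0.5263 -0.3168  0.13  ] circ [ 0.5269 -0.3237  0.13  ] cloud med [ 0.5257 -0.3163  0.1299]
red 1188 ray [0.4105 0.1194 0.13  ] circ [0.4087 0.1211 0.13  ] cloud med [0.41   0.1193 0.1298]
mat 1297 ray [ 0.6301 -0.229   0.003 ] circ [ 0.6162 -0.2409  0.003 ] cloud med [ 0.6303 -0.2291  0.0027]
cup 219 ray [0.5461 0.0939 0.085 ] circ [0.5539 0.0889 0.085 ] cloud med [0.5497 0.0955 0.0836]
disc 2505 ray [ 0.5656 -0.0729  0.05  ] circ [ 0.5702 -0.0718  0.05  ] cloud med [ 0.5655 -0.0721  0.0496]
hub 820 ray [ 0.4298 -0.1123  0.075 ] circ [ 0.4321 -0.1105  0.075 ] cloud med [ 0.4297 -0.1124  0.0747]
pink 434 ray [ 0.6412 -0.3465  0.12  ] circ [ 0.6333 -0.3424  0.12  ] cloud med [ 0.6416 -0.3465  0.1192]
```

View pics/c0.png

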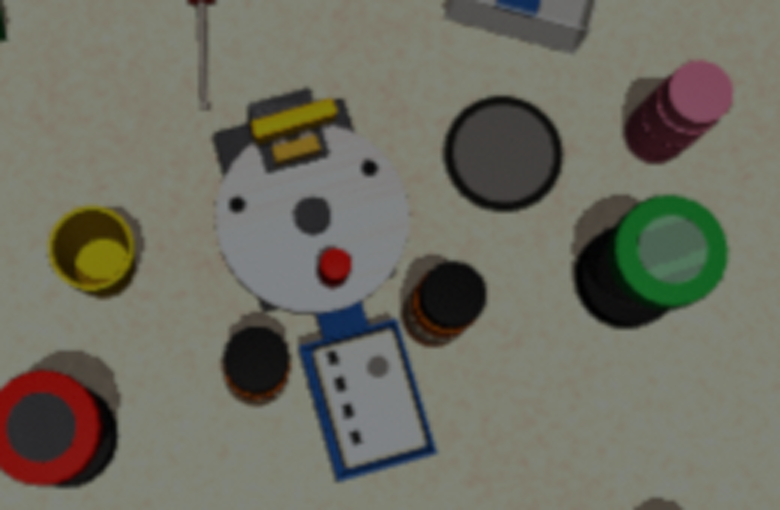

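Crop: the jar at crop (452,295) has an orange body and black lid, and stands between the arm and the green station, so it is jar_right. The handle-to-knob vector is 108 mm long at yaw ≈0.265, which puts the pivot at ≈(.571,-.073). I'll move the jar first, with the jaws along the fixture's x.

{"name": "carry_out", "arguments": {"plan": [[23.7, -73.3, 0, -0.87, 9.18], [23.7, -73.3, 0, -0.87, 9.18], [23.7, -73.3, 0, -0.87, 9.18], [23.7, -73.3, 0, -0.87, 9.18], [23.7, -73.3, 0, -0.87, 9.18], [23.7, -73.3, 0, -0.87, 9.18], [23.7, -73.3, 0, -0.87, 9.18], [23.7, -73.3, 0, -0.87, 9.18], [23.7, -73.3, 0, -0.87, 9.18], [23.7, -73.3, 0, -0.87, 9.18], [23.7, -73.3, 0, -0.87, 9.18], [23.7, -73.3, 0, -0.87, 9.18], [23.7, -73.3, 0, -0.87, 9.18], [23.7, -73.3, 0, -0.87, 9.18], [23.7, -73.3, 0, -0.87, 9.18], [23.7, -73.3, 0, -0.87, 9.18], [23.7, -73.3, 0, -0.87, 9.18], [23.7, -73.3, 0, -0.87, 9.18], [23.7, -73.3, 0, -0.87, 9.18], [23.7, -73.3, 0, -0.87, 9.18]], "squeeze": 15}}

```text
clock: 2.1
position: [0.5001, -0.165, 0.2915]
ee_rot: [-1.904, -2.497, 0.001]
force: [0.6, -0.3, 0.0]
width: 0.997
```

```bash
python3 - <<'E'
from h import *
im,d,K,M=snap("wrist","w1.png"); P=cloud(d,K,M); Z=P[:,:,2]
Q=np.linalg.norm(P[:,:,:2]-[.4998,-.1665],axis=2)
m=(Z>.112)&(Z<.13)&(Q<.04); v,u=np.nonzero(m); print(m.sum(),P[m].mean(0),P[m].min(0),P[m].max(0))
(cx,cy),r=cv2.minEnclosingCircle(np.stack([u,v],1).astype(np.float32)); print(ray(K,M,cx,cy,.12),r,cx,cy)
k=(Z>.12)&(np.linalg.norm(P[:,:,:2]-[.627,-.0575],axis=2)<.05)
print(k.sum(),P[k].mean(0) if k.any() else 0)
E
```

```text
2586 [ 0.49901258 -0.16504991  0.12043409] [ 0.47626872 -0.18940995  0.11202129] [ 0.52273715 -0.14300747  0.12306258]
[ 0.49896394 -0.16495975  0.12      ] 29.165714263916016 282.8511657714844 209.3428955078125
2193 [ 0.62412338 -0.05638369  0.12808351]
```

{"name": "carry_out", "arguments": {"plan": [[-0.1, 0, -4, 0, 9.18], [-0.1, 0, -8, 0, 9.18], [-0.1, 0, -12, 0, 9.18], [-0.1, 0, -15, 0, 9.18], [-0.1, 0, -15.9, 0, 9.18], [-0.1, 0, -15.9, 0, 9.18], [-0.1, 0, -15.9, 0, 4], [-0.1, 0, -15.9, 0, 4], [-0.1, 0, -15.9, 0, 4], [-0.1, 0, -15.9, 0, 4], [-0.1, 0, -15.9, 0, 4], [-0.1, 0, -15.9, 0, 4], [-0.1, 0, -15.9, 0, 4], [-0.1, 0, -15.9, 0, 4]], "squeeze": 20}}

```text
clock: 3.55
position: [0.4993, -0.1652, 0.1327]
ee_rot: [-1.904, -2.498, 0.001]
force: [-0.3, 0.4, 3.5]
width: 0.541
```

{"name": "carry_out", "arguments": {"plan": [[0, 0, 1, 0, 4], [0, 0, 2.5, 0, 4], [2, -1, 2.5, 0, 4], [5, -2.5, 2.5, 0, 4], [8, -4, 2.5, 0, 4], [11, -5.4, 2.5, 0, 4], [13.1, -6.4, 2.5, 0, 4], [13.1, -6.4, 2.5, 0, 4], [13.1, -6.4, 1.5, 0, 4], [13.1, -6.4, 0.8, 0, 4], [13.1, -6.4, 0.4, 0, 4], [13.1, -6.4, 0.3, 0, 4], [13.1, -6.4, 0.3, 0, 4], [13.1, -6.4, 0.3, 0, 4]]}}

```text
clock: 4.95
position: [0.6299, -0.2289, 0.1357]
ee_rot: [-1.904, -2.497, 0.001]
force: [0.0, 0.3, -0.9]
width: 0.541
```

{"name": "carry_out", "arguments": {"plan": [[0, 0, 0, 0, 6], [0, 0, 0, 0, 7.5], [0, 0, 0, 0, 9.18], [0, 0, 0, 0, 9.18], [0, 0, 0, 0, 9.18], [0, 0, 3, 0, 9.18], [0, 0, 7, 0, 9.18], [0, 0, 11, 0, 9.18], [0, 4, 13, 0, 9.18], [0, 8, 13, 0, 9.18], [0, 12, 13, 0, 9.18], [-0.2, 16, 13, 0, 9.18], [-0.4, 17.2, 13, 0, 9.18], [-0.4, 17.2, 13, 0, 9.18], [-0.4, 17.2, 13, 0, 9.18]]}}

```text
clock: 6.45
position: [0.6258, -0.0584, 0.2659]
ee_rot: [-1.906, -2.497, 0.002]
force: [0.6, -1.4, 0.7]
width: 0.997
```

```bash
python3 - <<'E'
from h import *
im,d,K,M=snap("wrist","w2.png"); P=cloud(d,K,M); Z=P[:,:,2]; print(arm.observe()["position"])
hsv=cv2.cvtColor(im,cv2.COLOR_RGB2HSV)
k=(Z>.118)&(hsv[:,:,0]>20)&(hsv[:,:,0]<35)&(hsv[:,:,1]>130)&(np.linalg.norm(P[:,:,:2]-[.627,-.0575],axis=2)<.06)
q=P[k][:,:2]; c,s,a=cv2.minAreaRect((q*1000).astype(np.float32)); print(k.sum(),P[k].mean(0),c,s,a)
f=snap("top","t2.png"); P=cloud(f[1],f[2],f[3]); 
m=(P[:,:,2]>.112)&(P[:,:,2]<.132)&(np.linalg.norm(P[:,:,:2]-[.63,-.229],axis=2)<.045); print("jar",m.sum(),P[m].mean(0))
E
```

```text
[ 0.62582153 -0.05921492  0.2659393 ]
1574 [ 0.62618244 -0.05213687  0.13816732] (621.5438232421875, -33.802146911621094) (78.76480102539062, 82.72403717041016) 57.81159210205078
jar 384 [ 0.62929821 -0.22962159  0.12221563]
```

View pics/w2.png

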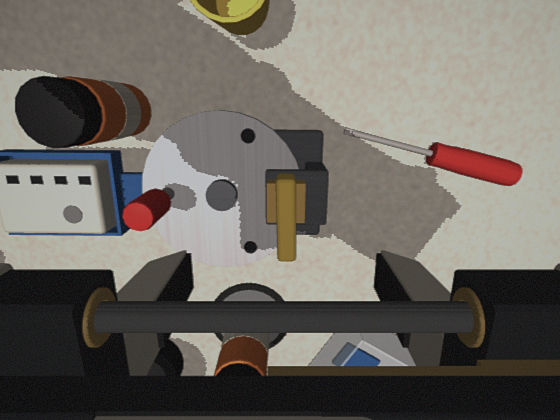

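Wrist view: the knob bar is at (287,218), between the fingers (tips at x≈190 and 375). Jar_right stands on the mat at the bottom. I'll refine the knob pose.

```bash
python3 - <<'E'
from h import *
s=arm.observe();print(s["position"],s["force"])
im,d,K,M=snap("wrist"); P=cloud(d,K,M); Z=P[:,:,2]; print(M[:3,3],arm.observe()["position"])
hsv=cv2.cvtColor(im,cv2.COLOR_RGB2HSV)
k=(hsv[:,:,0]>20)&(hsv[:,:,0]<35)&(hsv[:,:,1]>110)&(Z>.12)&(Z<.135); k[265:]=0
v,u=np.nonzero(k); q=np.array([ray(K,M,a,b,.129)[:2] for a,b in zip(u,v)])
c,sz,a=cv2.minAreaRect((q*1000).astype(np.float32)); print(k.sum(),P[k].mean(0),q.mean(0),c,sz,a)
E
```

```text
[ 0.62582208 -0.05947531  0.26590008] [-0.30663964 -0.48580459  0.08668195]
[0.60450888 0.01854029 0.35916123] [ 0.62583125 -0.0593483   0.26584424]
1495 [ 0.62555567 -0.05349952  0.12920172] [ 0.62558225 -0.05358559] (626.208251953125, -55.263916015625) (13.611937522888184, 62.052345275878906) 16.394500732421875
```

{"name": "carry_out", "arguments": {"plan": [[0.05, 0.25, -3, 0.01, 7], [0.05, 0.25, -6, 0.01, 5], [0.05, 0.25, -9, 0.01, 5], [0.05, 0.25, -10.2, 0.01, 5], [0.05, 0.25, -10.2, 0.01, 5], [0.05, 0.25, -10.2, 0.01, 0.8], [0.05, 0.25, -10.2, 0.01, 0.8], [0.05, 0.25, -10.2, 0.01, 0.8], [0.05, 0.25, -10.2, 0.01, 0.8], [0.05, 0.25, -10.2, 0.01, 0.8], [0.05, 0.25, -10.2, 0.01, 0.8], [0.05, 0.25, -10.2, 0.01, 0.8]], "squeeze": 45}}

```text
clock: 7.8
position: [0.6269, -0.0566, 0.1643]
ee_rot: [1.895, 2.505, -0.0]
force: [1.9, 1.2, 2.5]
width: 0.145
```

{"name": "carry_out", "arguments": {"plan": [[0, 0, 0.6, 0, 0.8], [0, 0, 1.2, 0, 0.8], [0, 0, 1.8, 0, 0.8], [0, 0, 1.8, 0, 0.8], [0, 0, 1.8, 0, 0.8]]}}

```text
clock: 8.3
position: [0.6267, -0.0566, 0.1821]
ee_rot: [1.895, 2.505, -0.001]
force: [4.2, -0.1, -11.9]
width: 0.145
```

{"name": "carry_out", "arguments": {"plan": [[0, 0, 0, 0.12, 0.8], [0, 0, 0, 0.24, 0.8], [0, 0, 0, 0.36, 0.8], [0, 0, 0, 0.48, 0.8], [0, 0, 0, 0.6, 0.8], [0, 0, 0, 0.72, 0.8], [0, 0, 0, 0.84, 0.8], [0, 0, 0, 0.96, 0.8], [0, 0, 0, 1.08, 0.8], [0, 0, 0, 1.2, 0.8], [0, 0, 0, 1.2, 0.8], [0, 0, 0, 1.2, 0.8]]}}

```text
clock: 9.5
position: [0.6262, -0.0573, 0.1816]
ee_rot: [-0.157, -3.137, 0.001]
force: [2.1, -2.0, -11.8]
width: 0.153
```

{"name": "carry_out", "arguments": {"plan": [[0, 0, -0.2, 0, 0.8], [0, 0, -0.4, 0, 0.8], [0, 0, -0.4, 0, 0.8], [0, 0, -0.4, 0, 5], [0, 0, -0.4, 0, 5], [0, 0, -0.4, 0, 5], [0, 0, -0.4, 0, 5], [0, 0, 2, 0, 5], [0, 0, 6, 0, 5], [0, 0, 9, 0, 5], [0, 0, 9, 0, 5]]}}

```text
clock: 10.6
position: [0.6283, -0.0577, 0.2764]
ee_rot: [0.157, 3.131, -0.001]
force: [1.1, -0.3, 0.1]
width: 0.544
```

```bash
cat > look.py <<'E'
from h import *
import sys
t=sys.argv[1]
im,d,K,M=snap("top","t%s.png"%t);P=cloud(d,K,M);Z=P[:,:,2];hsv=cv2.cvtColor(im,cv2.COLOR_RGB2HSV);H,S=hsv[:,:,0],hsv[:,:,1]
print(arm.observe()["position"],arm.observe()["force"],arm.observe()["clock"])
D=lambda x,y:np.linalg.norm(P[:,:,:2]-[x,y],axis=2)
k=(H>20)&(H<36)&(S>120)&(D(.6265,-.0565)<.045)&(Z>.115)&(Z<.16)
if k.sum()>20:
    q=P[k]; r=cv2.minAreaRect((q[:,:2]*1000).astype(np.float32)); print("knob",k.sum(),q.mean(0).round(4),"top z",np.median(q[:,2]).round(4),r)
h=((H<8)|(H>172))&(S>150)&(Z>.11)&(Z<.126)&(D(.571,-.0727)<.08)
if h.any():
    v,u=np.nonzero(h);p=ray(K,M,u.mean(),v.mean(),.12);print("handle",h.sum(),p.round(4),"swing",(np.arctan2(p[1]+.0727,p[0]-.571)-np.pi-.265+np.pi)%(2*np.pi)-np.pi)
for n,x,y in(("jarR",.63,-.229),("jarL",.456,-.028)):
    m=(Z>.112)&(Z<.13)&(D(x,y)<.045)&(hsv[:,:,2]<90); print(n,m.sum(),P[m].mean(0).round(4) if m.any() else 0)
E
python3 look.py 3; python3 - <<'E'
from h import *
snap("wrist","w3.png");snap("scene","s3.png")
E
```

```text
[ 0.62729083 -0.0574292   0.27396156] [-0.16241201  0.5566446  -0.08194642] 10.65
jarR 382 [ 0.6292 -0.2297  0.1222]
jarL 0 0
```

View pics/w3.png

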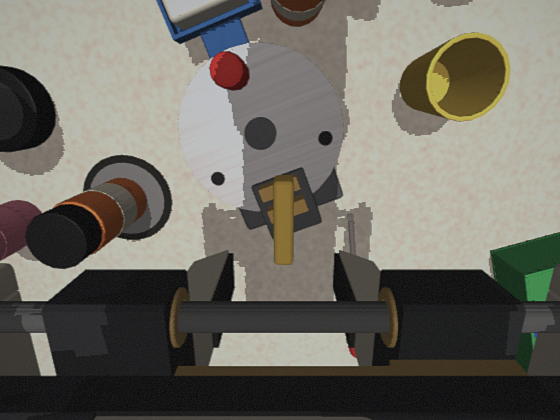

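Wrist view: the knob bar is twisted, the fingers are clear, and the jar stands on the mat. Now I'll check the height numerically while moving over the handle.

{"name": "carry_out", "arguments": {"plan": [[-2, -0.5, 0, -0.12, 5.5], [-4, -1, 0, -0.26, 5.5], [-6, -1.5, 0, -0.4, 5.5], [-8, -2, 0, -0.54, 5.5], [-10, -2.5, 0, -0.68, 5.5], [-10.5, -2.7, 0, -0.82, 5.5], [-10.5, -2.7, 0, -0.96, 5.5], [-10.5, -2.7, 0, -1.1, 5.5], [-10.5, -2.7, 0, -1.2, 5.5], [-10.5, -2.7, 0, -1.2, 5.5], [-10.5, -2.7, 0, -1.2, 5.5]]}}

```text
clock: 11.85
position: [0.5204, -0.084, 0.2702]
ee_rot: [-1.895, -2.502, 0.001]
force: [-0.1, -0.5, -0.1]
width: 0.595
```

```bash
python3 - <<'E'
from h import *
s=arm.observe();print(s["position"],s["force"],s["joints"])
im,d,K,M=snap("wrist","w4.png"); P=cloud(d,K,M); Z=P[:,:,2]
hsv=cv2.cvtColor(im,cv2.COLOR_RGB2HSV);H,S=hsv[:,:,0],hsv[:,:,1]
D=lambda x,y:np.linalg.norm(P[:,:,:2]-[x,y],axis=2)
k=(H>20)&(H<36)&(S>110)&(D(.6265,-.0565)<.045)&(Z>.115)&(Z<.16)
print("knob",k.sum(),np.percentile(P[k][:,2],[10,50,90]) if k.any() else 0)
h=((H<8)|(H>172))&(S>130)&(Z>.115)&(Z<.125)&(D(.522,-.0845)<.04)
if h.any():
    v,u=np.nonzero(h);(cx,cy),r=cv2.minEnclosingCircle(np.stack([u,v],1).astype(np.float32));print("handle",h.sum(),P[h].mean(0),ray(K,M,cx,cy,.12))
E
python3 look.py 4
```

```text
[ 0.5203979  -0.0839653   0.27018698] [-0.09355297 -0.54004824 -0.14218825] [-0.33686694  0.31421935  0.51316739  1.86968022 -0.18117779  1.00642639
  0.5276679 ]
knob 1994 [0.13391891 0.14296533 0.14405254]
handle 715 [ 0.52162115 -0.08291556  0.12003928] [ 0.52165471 -0.08269673  0.12      ]
[ 0.52060616 -0.08412067  0.27058227] [ 0.11444595  0.6625976  -0.41875598] 11.95
jarR 102 [ 0.6264 -0.2443  0.1223]
jarL 0 0
```

The knob top is at 0.143, so it is held 14 mm out. The handle is confirmed; I'll grip it.

{"name": "carry_out", "arguments": {"plan": [[0.15, 0, -3, 0, 5.5], [0.15, 0, -6, 0, 5.5], [0.15, 0, -9, 0, 5.5], [0.15, 0, -11, 0, 5.5], [0.15, 0, -11.5, 0, 5.5], [0.15, 0, -11.5, 0, 1.8], [0.15, 0, -11.5, 0, 1.8], [0.15, 0, -11.5, 0, 1.8], [0.15, 0, -11.5, 0, 1.8], [0.15, 0, -11.5, 0, 1.8], [0.15, 0, -11.5, 0, 1.8]], "squeeze": 25}}

```text
clock: 13.05
position: [0.5226, -0.0841, 0.1563]
ee_rot: [-1.897, -2.503, -0.001]
force: [-0.5, 0.6, 7.2]
width: 0.254
```

```bash
python3 -c "
import numpy as np
for t in list(np.arange(.07,1.1,.07))+[1.134]:
    f=lambda t:-5*np.array([np.cos(.264+t),np.sin(.264+t)])
    print('[%.2f, %.2f, 0, %.2f, 1.8],'%(*(f(t)-f(0)),t),end=' ')
"
```

```text
[0.10, -0.33, 0, 0.07, 1.8], [0.23, -0.66, 0, 0.14, 1.8], [0.38, -0.98, 0, 0.21, 1.8], [0.55, -1.28, 0, 0.28, 1.8], [0.74, -1.58, 0, 0.35, 1.8], [0.95, -1.85, 0, 0.42, 1.8], [1.18, -2.12, 0, 0.49, 1.8], [1.43, -2.36, 0, 0.56, 1.8], [1.70, -2.59, 0, 0.63, 1.8], [1.98, -2.80, 0, 0.70, 1.8], [2.27, -2.99, 0, 0.77, 1.8], [2.58, -3.16, 0, 0.84, 1.8], [2.89, -3.31, 0, 0.91, 1.8], [3.22, -3.43, 0, 0.98, 1.8], [3.56, -3.53, 0, 1.05, 1.8], [3.97, -3.62, 0, 1.13, 1.8],
```

{"name": "carry_out", "arguments": {"plan": [[0.1, -0.33, 0, 0.07, 1.8], [0.23, -0.66, 0, 0.14, 1.8], [0.38, -0.98, 0, 0.21, 1.8], [0.55, -1.28, 0, 0.28, 1.8], [0.74, -1.58, 0, 0.35, 1.8], [0.95, -1.85, 0, 0.42, 1.8], [1.18, -2.12, 0, 0.49, 1.8], [1.43, -2.36, 0, 0.56, 1.8], [1.7, -2.59, 0, 0.63, 1.8], [1.98, -2.8, 0, 0.7, 1.8], [2.27, -2.99, 0, 0.77, 1.8], [2.58, -3.16, 0, 0.84, 1.8], [2.89, -3.31, 0, 0.91, 1.8], [3.22, -3.43, 0, 0.98, 1.8], [3.56, -3.53, 0, 1.05, 1.8], [3.97, -3.62, 0, 1.13, 1.8], [3.97, -3.62, 0, 1.13, 1.8], [3.97, -3.62, 0, 1.13, 1.8], [3.97, -3.62, 0, 1.13, 1.8]]}}

```text
clock: 14.95
position: [0.5615, -0.1214, 0.1564]
ee_rot: [-0.267, -3.128, 0.002]
force: [-2.5, -4.5, 3.4]
width: 0.253
```

{"name": "carry_out", "arguments": {"plan": [[0, 0, 0, 0, 3.5], [0, 0, 0, 0, 5.5], [0, 0, 0, 0, 5.5], [0, 0, 3, 0, 5.5], [0, 0, 7, 0, 5.5], [0, 0, 11.5, 0, 5.5], [0, 0, 11.5, 0, 5.5], [0, 0, 11.5, 0, 5.5]]}}

```text
clock: 15.75
position: [0.5621, -0.1211, 0.2724]
ee_rot: [0.267, 3.13, -0.002]
force: [-0.3, 0.4, -0.5]
width: 0.599
```

```bash
python3 look.py 5; python3 - <<'E'
from h import *
im,d,K,M=snap("wrist","w5.png"); P=cloud(d,K,M); Z=P[:,:,2]
hsv=cv2.cvtColor(im,cv2.COLOR_RGB2HSV);H,S=hsv[:,:,0],hsv[:,:,1]
D=lambda x,y:np.linalg.norm(P[:,:,:2]-[x,y],axis=2)
h=((H<8)|(H>172))&(S>130)&(Z>.115)&(Z<.125)&(D(.5615,-.121)<.04)
if h.any():
    v,u=np.nonzero(h);(cx,cy),r=cv2.minEnclosingCircle(np.stack([u,v],1).astype(np.float32));print("handle",h.sum(),P[h].mean(0),ray(K,M,cx,cy,.12))
k=(H>20)&(H<36)&(S>110)&(D(.6265,-.0565)<.045)&(Z>.115)&(Z<.16)
print("knob",k.sum(),np.percentile(P[k][:,2],[10,50,90]) if k.any() else 0)
print(arm.observe()["joints"])
E
```

```text
[ 0.56140227 -0.12100873  0.27108795] [-0.39070516  0.50722718 -0.91400638] 15.8
jarR 0 0
jarL 378 [ 0.4563 -0.028   0.1194]
handle 718 [ 0.56029805 -0.12066068  0.1200786 ] [ 0.56022303 -0.12052179  0.12      ]
knob 342 [0.12620049 0.13888879 0.14371858]
[-0.00180478  0.37197706  0.16359843  1.73727353 -0.06722661  1.04162277
  1.5856776 ]
```

View pics/w5.png

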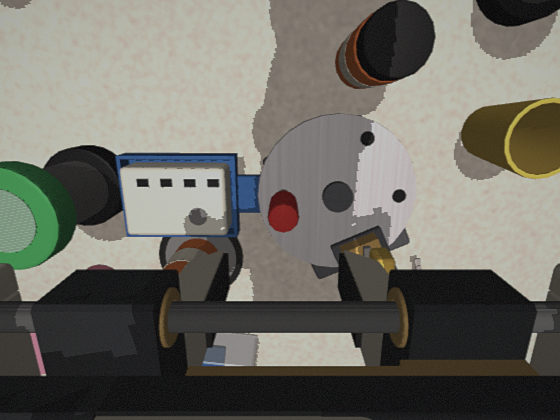

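Wrist view: the arm points at the green head, the box is in the cradle, and the holes look about right (swing ≈1.14). Next I'll go back to the knob.

{"name": "carry_out", "arguments": {"plan": [[3, 3, 0, 0.07, 5.5], [6, 6, 0, 0.07, 5.5], [6.5, 6.4, 0, 0.07, 5.5], [6.5, 6.4, 0, 0.07, 5.5], [6.5, 6.4, -3, 0.07, 5.5], [6.5, 6.4, -6, 0.07, 5.5], [6.5, 6.4, -8.5, 0.07, 5.5], [6.5, 6.4, -9.3, 0.07, 5.5], [6.5, 6.4, -9.3, 0.07, 5.5], [6.5, 6.4, -9.3, 0.07, 0.8], [6.5, 6.4, -9.3, 0.07, 0.8], [6.5, 6.4, -9.3, 0.07, 0.8], [6.5, 6.4, -9.3, 0.07, 0.8], [6.5, 6.4, -9.3, 0.07, 0.8], [6.5, 6.4, -9.3, 0.07, 0.8], [6.5, 6.4, -9.3, 0.07, 0.8]], "squeeze": 35}}

```text
clock: 17.45
position: [0.6262, -0.0572, 0.1776]
ee_rot: [-0.157, -3.134, 0.002]
force: [-0.3, -1.2, 1.6]
width: 0.15
```

{"name": "carry_out", "arguments": {"plan": [[0, 0, 0.15, -0.12, 0.8], [0, 0, 0.15, -0.24, 0.8], [0, 0, 0.15, -0.36, 0.8], [0, 0, 0.15, -0.48, 0.8], [0, 0, 0.15, -0.6, 0.8], [0, 0, 0.15, -0.72, 0.8], [0, 0, 0.15, -0.84, 0.8], [0, 0, 0.15, -0.96, 0.8], [0, 0, 0.15, -1.08, 0.8], [0, 0, 0.15, -1.22, 0.8], [0, 0, 0.1, -1.22, 0.8], [0, 0, -0.2, -1.22, 0.8], [0, 0, -0.4, -1.22, 0.8], [0, 0, -0.4, -1.22, 0.8]]}}

```text
clock: 18.85
position: [0.6267, -0.0565, 0.1726]
ee_rot: [-1.923, -2.48, -0.002]
force: [5.7, 0.4, -10.3]
width: 0.154
```

{"name": "carry_out", "arguments": {"plan": [[0, 0, -0.3, 0, 0.8], [0, 0, -0.6, 0, 0.8], [0, 0, -0.85, 0, 0.8], [0, 0, -0.85, 0, 0.8], [0, 0, -0.85, 0, 0.8]]}}

```text
clock: 19.35
position: [0.6268, -0.0564, 0.1641]
ee_rot: [-1.923, -2.48, -0.002]
force: [5.4, -0.1, -7.8]
width: 0.148
```

{"name": "carry_out", "arguments": {"plan": [[0, 0, -0.05, 0, 0.8], [0, 0, -0.05, 0, 3], [0, 0, -0.05, 0, 5.5], [0, 0, -0.05, 0, 5.5], [0, 0, 3, 0, 5.5], [0, 0, 7, 0, 5.5], [-3, 5, 10, 0, 5.5], [-6, 10, 12, 0, 5.5], [-9, 15, 14, 0, 5.5], [-12, 20, 14, 0, 5.5], [-14, 25, 14, 0, 5.5], [-14, 25, 14, 0, 5.5], [-14, 25, 14, 0, 5.5]]}}

```text
clock: 20.65
position: [0.4833, 0.2007, 0.3044]
ee_rot: [-1.908, -2.488, -0.005]
force: [0.8, -0.3, -0.0]
width: 0.599
```

```bash
python3 look.py 6; python3 - <<'E'
from h import *
b=snap("scene","s6.png"); P=cloud(*b[1:]);print(P.shape)
a=cv2.imread("pics/t6.png"); cv2.imwrite("pics/f6.png",cv2.resize(a[60:290,170:470],None,fx=2.6,fy=2.6,interpolation=cv2.INTER_CUBIC))
f=snap("top");P=cloud(f[1],f[2],f[3]);Z=P[:,:,2]
m=(Z>.065)&(Z<.08)&(f[0].min(2)>110)&(np.linalg.norm(P[:,:,:2]-[.5463,-.2145],axis=2)<.07)
print("hub",m.sum(),P[m].mean(0),P[m].std(0)); n=.264+1.134;print("exp",.5705-.145*np.cos(n),-.072-.145*np.sin(n))
E
```

```text
[0.48496346 0.19714588 0.30433133] [ 0.73841752 -0.57063957  0.2379249 ] 20.7
knob 217 [ 0.6261 -0.0573  0.1271] top z 0.1279 ((627.28271484375, -57.226951599121094), (14.780908584594727, 61.64569091796875), 15.278535842895508)
handle 91 [ 0.5613 -0.1204  0.12  ] swing 1.105448740607959
jarR 384 [ 0.6291 -0.2296  0.1222]
jarL 383 [ 0.4565 -0.0278  0.1194]
(420, 560, 3)
hub 926 [ 0.54762314 -0.21647334  0.07457304] [0.01755223 0.02498136 0.00175657]
exp 0.5455690333387436 -0.2148406346294195
```

View pics/f6.png

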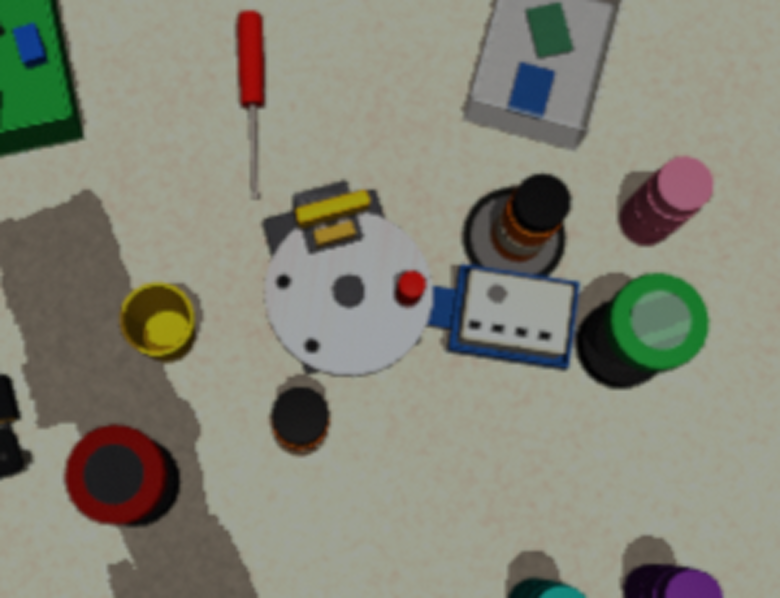

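View pics/s6.png

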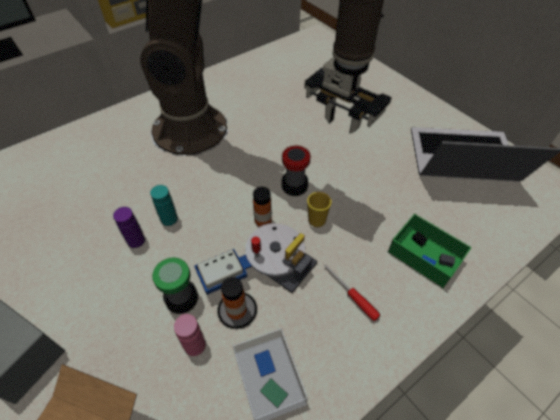

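The top crop shows the arm aimed at the green head at (655,320), the knob in line at (333,207), and jar_right upright on the mat at (515,230). The scene view agrees, and the gripper is clear of everything. Handing in.

```bash
python3 -c "
from cell import arm
print(arm.sign_off())"
```

```text
the job is handed in; nothing more can be done
None
```

I handed the job in at about 21 s on the clock, with every step done; the hand-in reports no verdict. I stood jar_right on the mat, pulled the yellow knob up and twisted it so it stayed out, and let go. I then swung the arm by the red handle to the green station and twisted the knob back so the plunger dropped home.

**Last checks from the top camera:**
- **Plunger:** the knob top is at 127.9 mm, against 128.3 mm at the start, so it is home. The bar lies at its starting angle. While it was held out, the wrist camera put it at 143 mm, a 14 mm lift.
- **Swing:** estimates from the handle disagree a little. They range from 1.105 rad (bearing from the pivot) to 1.12 rad (top-camera chord) and 1.14 rad (wrist-camera chord, before locking). The hole is at 1.134 rad, and the pin dropping home fits that.
- **Box:** its visible top is about 2–3 mm from where the cradle should be, and its top is at 75 mm.
- **Jars:** jar_right is upright about 1 mm from the mat's centre. jar_left has not moved by more than 1 mm.
- **Cup and screwdriver:** they look untouched in the final pictures, but I did not measure them.
- **Robot:** the gripper was well clear of everything.

One anomaly: I saw a 7 N upward push on the gripper while it closed on the handle. Nothing showed as disturbed afterwards.

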